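Set and lock the grind of a stone flour mill

TASK

Set the small stone flour mill to its fine grind: turn the hopper ring clockwise by its rim, taking fresh grips as needed, until the engraved line faces the fixed pointer. Do not run the ring on past the pointer, or the dry stones will rub together. Then push the lock plunger beside the pointer fully home, so that its pin drops into the ring's notch, and take your hand away without disturbing the other kitchen things.

Things in the scene. Friction and masses are not known exactly. Their poses are not given: they have to be found in the camera images.
- mill: Tabletop stone flour mill that cannot shift: wooden case 230 x 230 mm, its top 200 mm above the counter; flour chute and round pan in front (its -x side, out to 251 mm from the origin, below 130 mm); lock bracket on its right side (-y); the round hopper ring on top. Origin: centre of the underside, on the counter, straight below the ring's vertical axis; z up.
- ring_center (a point): On the hopper ring's vertical axis, level with the top of its rim, 271 mm above the counter. Upstanding aluminium rim, wall 10 mm thick (inner radius 68, outer 78 mm), 36 mm above a flat flange of 104 mm radius. Dish inside the rim open, over 30 mm deep. Outside, only the lock bracket stands over the flange, within 13 degrees of the pointer. The rim can be pinched from above across its wall.
- mark (a point): The engraved line: a dark groove 4 mm wide across the rim's top, down its outside and along the flange to a 15 mm wide notch in the flange's edge. This point: on the rim's top, 73 mm from the ring's axis, turning with it. It starts 1.0 to 2.9 rad counter-clockwise (seen from above) of the pointer. The ring is stiff (about 0.35 N m), stays where it is left, and stops dead 0.45 rad past the pointer.
- pointer (a point): Tip of the fixed, dark steel pointer on the lock bracket, 75.5 mm from the ring's axis on the mill's -y side, 4 mm above the rim's top, pointing at the axis. The line faces it when mark, pointer and axis lie in one vertical plane. If the line runs on clockwise about 0.2 rad past the pointer, the stones rub.
- lock_cap (a point): Centre of the top of the plunger's cap, 26 mm across, 95 mm from the ring's axis, straight outward of the pointer; 302 mm above the counter when out (as it starts), 292 mm when home. It slides straight down with about 3.5 N and stays where left. Its round-nosed pin drops into the notch if the line is within about 4 mm of the pointer (some 10 N centres it); else it stops dead after 3 mm.
- canister_mid (a point): Bystander: round steel canister with a flip latch, 99 mm across and 125 mm tall; its centre.
- jar_mid (a point): Bystander: glass jar with a silicone stopper, 84 mm across and 140 mm tall; its centre.
- cup1: Bystander: ceramic cup, 72 mm across, 62 mm tall, standing with two more on a fixed pink plastic tray of 200 x 310 mm with a 28 mm rim; centre of its underside.
- cup2: Bystander: second cup, the same.
- cup3: Bystander: third cup, the same.
- ladle: Bystander: aluminium ladle lying on the counter beyond the mill, bowl 82 mm across and handle to 275 mm along its +y; underside of the bowl.

How it is judged:
By the outcome, as a careful person would: the job done as asked, in the order asked, and still so for the second after the job is handed in, with the robot touching nothing.
It also fails if it takes over 64 s, if anything falls off the work surface, if the arm or the gripper's body presses on something with over 40 N, if the wrist force passes 120 N, or if a joint passes its speed limit or range.

ROBOT

A 7-joint arm with a two-finger parallel gripper is mounted at the origin on the work surface. World frame = base frame: x ahead of the robot, y to its left, z up, the work surface at z = 0. Lengths are in mm, angles in rad, forces in N, time in s.
With the tool pointing down it reaches from about 425 to 800 mm from the base axis. Payload 8.3 kg.
Tool frame: the origin (TCP) lies at the very end of the fingers, on their centre line; the grasp point (between the pads) lies 19 mm behind it; z points along the fingers, y is the direction in which the jaws open and shut (so a half turn about z gives the same grasp; the last joint's range is limited). The gripper opens to 85 mm and grips with 20 to 120 N. Pads are 22 mm wide; open, the fingers measure 114 mm over their backs; the gripper's body (76 mm by 85 mm) begins 54 mm behind the grasp point. The pads swing forward as they close: fully open they stand 13 mm farther back than shut.
Start: joints at [1.093, 0.383, 0.016, 1.37, -0.006, 1.388, -0.046], TCP at [251.914, -571.961, 196.179] pointing down, gripper open.
Joint ranges: [-2.95, 2.95], [-0.25, 2.06], [-1.52, 1.56], [0.18, 2.33], [-1.44, 4.58], [0.02, 2.06], [-3.01, 3.01]. Speed limits (rad/s): [2.39, 2.39, 3.01, 3.01, 3.14, 3.14, 3.14].

INTERFACE

Orientations are given as a unit quaternion [w, x, y, z].
In Python, from bench import read_state, capture, camera_params, sign_off, search_frame, cut_out, mark_of gives the robot as it stands.
- The arm moves only by the tool drive_tool, never from a script. Its argument "plan" is a list of rows, each an object of numbers: "tx", "ty", "tz": the shift along the world's x, y, z in mm; "wx", "wy", "wz": the turn, a rotation vector about the world's x, y, z in rad. In form: [{"tx": .., "ty": .., "tz": .., "wx": .., "wy": .., "wz": ..}, ...]. A call has 1 to 5 rows; each row is the pose to reach, as a shift and turn from the pose commanded when the call began; what a row does not reach only later rows make up. A row lasts 1/10 s, in which the tool goes at most 50 mm and 8.59 degrees, less where a joint would pass 70% of its speed; a pose out of reach is approached as far as the arm can. A call with a gripper value outside its range is refused whole. "claw" is the opening, from 0 (shut) to 1 (fully open), set as the call begins (left out, the last holds). The fingers move at their own pace and stop on an object; "newtons" is the grip in N (left out, the last holds). Time passes only in rows, so rows that repeat a pose let the fingers close. It gives the time, the measured TCP pose, the force and the opening at its end, in the units of the state.
- read_state(): the state, without advancing time (a new reading comes with each control period).
- capture(name): name is "scene" or "side" or "wrist"; returns the picture (420x560x3 uint8, blue, green, red); there is no depth.
- camera_params(name): a dict with "K" (3x3 intrinsics, pixels), "world_from_camera" (4x4, takes a point from camera to world coordinates). Camera axes: x right, y down, z forward; pixel columns grow to the right and rows downward; lengths in mm; the calibration is good to about 2 mm. A picture is of the moment at which its call begins: read the wrist's pose just before it. camera_params takes no time and is no camera call; for the wrist camera it gives the pose at the moment of the call.
- sign_off(): hands the job in, once; it reports no verdict.
Trained networks look in the newest picture that a camera, given by its name, has taken for a name from the list of things; names that differ only in an ending like _2 or _b are one class to them, and where a whole thing is asked for, a point or a joint stands for the part that bears it (a point fixed in the world has none). Each returns a list of dicts, best first, with "confidence" (0 to 1); they miss things now and then, are a little off and sometimes report something else, mostly with a low value. They report only what shows in the picture. A call takes as long as a camera call.
- search_frame(target, camera): "bbox" ([centre column, centre row, width, height] in pixels, round what is visible of it).
- cut_out(target, camera): "mask" (420x560 bool, what is visible of it) and "bbox" ([centre column, centre row, width, height] in pixels, round what is visible of it).
- mark_of(target, camera): "point" ([row, column] in pixels: a listed point, or the origin of a listed thing).
The state is a dict: "time_s": time; "q": joint angles; "qvel": joint speeds; "joint_torque": joint torques, N m; "tcp_pos": TCP position; "tcp_rot": TCP orientation; "force": force on the tool from outside, world axes, zero at the start; "wrist_torque": the same for the moment, N m; "finger_gap": finger opening in mm.
Only numpy, scipy, OpenCV 4.12 (cv2) and the standard library are available. Lean on these libraries where they do the work, as an engineer would, in place of code of your own. Each camera call takes 0.05 s, during which the arm holds its last target.

## Working session

There is one attempt and no reset: what is moved stays moved. The work goes in short steps, Python scripts to look and compute and a tool call to move; the robot and the scene stay as the last step left them, time stands still between calls to the robot, and variables do not carry over. Pictures are saved under pics/ and viewed, and the job is handed in when it is done.

Besides the shell and the picture viewer there is one more tool, called as a command line: name --argument value ..., lists and objects as JSON in quotes. drive_tool: Moves the arm, as the interface text tells. Its arguments: {"type":"object","properties":{"plan":{"type":"array"},"claw":{"type":"number"},"newtons":{"type":"number"}},"required":["plan"]}

```bash
ls; mkdir -p pics
python3 - <<'E'
from bench import *
import cv2
s=read_state();print(s)
for n in ["scene","side","wrist"]:
    im=capture(n);cv2.imwrite(f"pics/{n}0.png",im)
    p=camera_params(n);print(n,p["K"],p["world_from_camera"])
    for t in ["ring_center","mark","pointer","lock_cap","mill"]:
        r=mark_of(t,n)
        print(t,[(x["point"],round(x["confidence"],2)) for x in r[:3]])
print(read_state()["time_s"])
E
```

```text
pics
{'time_s': 0.0, 'q': array([ 1.09311946,  0.38424646,  0.01637571,  1.37117576, -0.00629606,
        1.38820184, -0.04649164]), 'qvel': array([ 0.00113724,  0.00162943,  0.0010859 , -0.00200505,  0.00148084,
        0.00021309,  0.00116048]), 'joint_torque': array([-5.17039716e-04, -6.27583408e+01,  8.43918957e-01, -3.71820939e+01,
        1.63912412e-02,  1.42319599e-02, -9.39979145e-06]), 'tcp_pos': array([ 251.66003751, -571.45818976,  195.16399669]), 'tcp_rot': array([-9.65254952e-04,  9.78564187e-01,  2.05939676e-01, -2.24289093e-04]), 'force': array([ 0.29308075, -0.22192627, -0.10600483]), 'wrist_torque': array([-0.01920051,  0.01832659,  0.00940277]), 'finger_gap': 85.47514548218096}
scene [[426.26336691   0.         279.02471216]
 [  0.         426.26336691 209.41181504]
 [  0.           0.           1.        ]] [[ 5.90191238e-01  6.40372401e-01 -4.91525677e-01  1.25545470e+03]
 [ 8.07258600e-01 -4.66060258e-01  3.62106874e-01 -4.47346099e+02]
 [ 2.80266450e-03 -6.10500634e-01 -7.92010808e-01  1.29303823e+03]
 [ 0.00000000e+00  0.00000000e+00  0.00000000e+00  1.0000000
[... 497 characters left out ...]
4943e+03]
 [ 0.00000000e+00  0.00000000e+00  0.00000000e+00  1.00000000e+00]]
ring_center [([223.4, 276.9], 0.74)]
mark [([203.0, 283.2], 0.56)]
pointer [([241.6, 291.6], 0.9)]
lock_cap [([237.7, 296.1], 0.29)]
mill [([280.6, 276.6], 0.67)]
wrist [[293.77650745   0.         280.04421187]
 [  0.         293.77650745 208.20675774]
 [  0.           0.           1.        ]] [[ 4.02101408e-01 -8.72231359e-01 -2.78436552e-01  3.22075855e+02]
 [-9.15594893e-01 -3.83279909e-01 -1.21583320e-01 -5.39795356e+02]
 [-6.70351597e-04  3.03823910e-01 -9.52727969e-01  3.74325973e+02]
 [ 0.00000000e+00  0.00000000e+00  0.00000000e+00  1.00000000e+00]]
ring_center []
mark []
pointer []
lock_cap []
mill []
0.9
```

View pics/scene0.png

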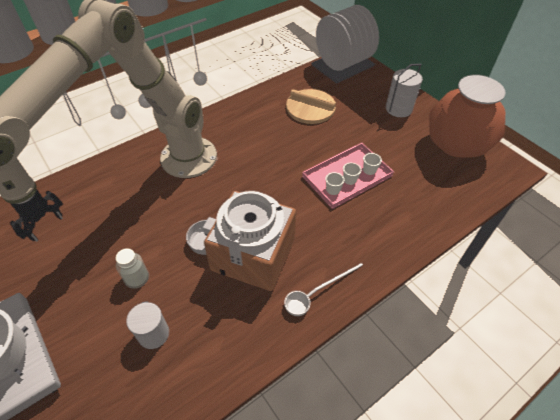

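View pics/side0.png

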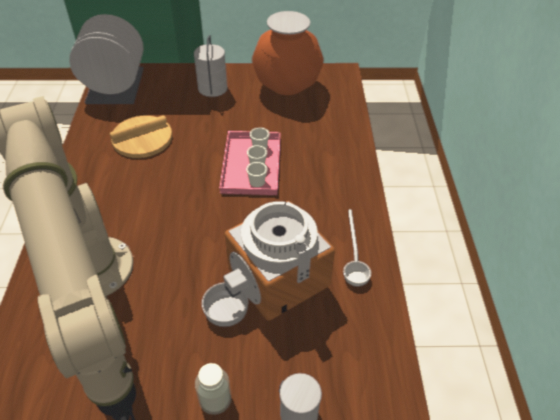

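```bash
cat > h.py <<'E'
import numpy as np, cv2
from bench import *
def ray(n,rc,P=None):
    P=P or camera_params(n);K=P["K"];T=P["world_from_camera"]
    d=T[:3,:3]@np.linalg.solve(K,[rc[1],rc[0],1.]);return T[:3,3],d/np.linalg.norm(d)
def onz(n,rc,z,P=None):
    o,d=ray(n,rc,P);return o+d*(z-o[2])/d[2]
def proj(n,p,P=None):
    P=P or camera_params(n);T=np.linalg.inv(P["world_from_camera"]);c=T[:3,:3]@np.asarray(p,float)+T[:3,3];u=P["K"]@c;return u[:2]/u[2]
E
python3 - <<'E'
from h import *
for n,L in dict(scene=dict(ring=(209.4,252.2,271),mark=(203.5,271.6,271),pointer=(224.4,239.5,275),mill=(254.7,251.6,0)),side=dict(ring=(223.4,276.9,271),mark=(203,283.2,271),pointer=(241.6,291.6,275),cap=(237.7,296.1,302),mill=(280.6,276.6,0))).items():
    for k,v in L.items(): print(n,k,onz(n,v[:2],v[2]).round(1))
for n in ["scene","side"]:
    im=cv2.imread(f"pics/{n}0.png")
    cv2.imwrite(f"pics/{n}0z.png",cv2.resize(im[140:300,190:390],None,fx=4,fy=3.75,interpolation=cv2.INTER_CUBIC))
E
```

```text
scene ring [573.4 -45.7 271. ]
scene mark [589.4  15.  271. ]
scene pointer [ 600.2 -108.5  275. ]
scene mill [559.2 -54.1   0. ]
side ring [566.6 -58.4 271. ]
side mark [585.   16.5 271. ]
side pointer [ 604.  -124.8  275. ]
side cap [ 614.6 -134.1  302. ]
side mill [566.8 -54.1   0. ]
```

View pics/scene0z.png

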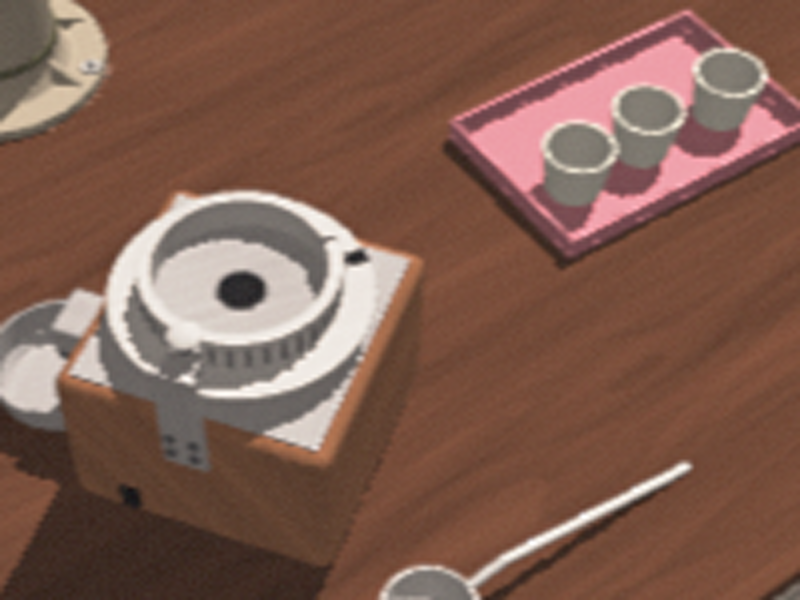

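View pics/side0z.png

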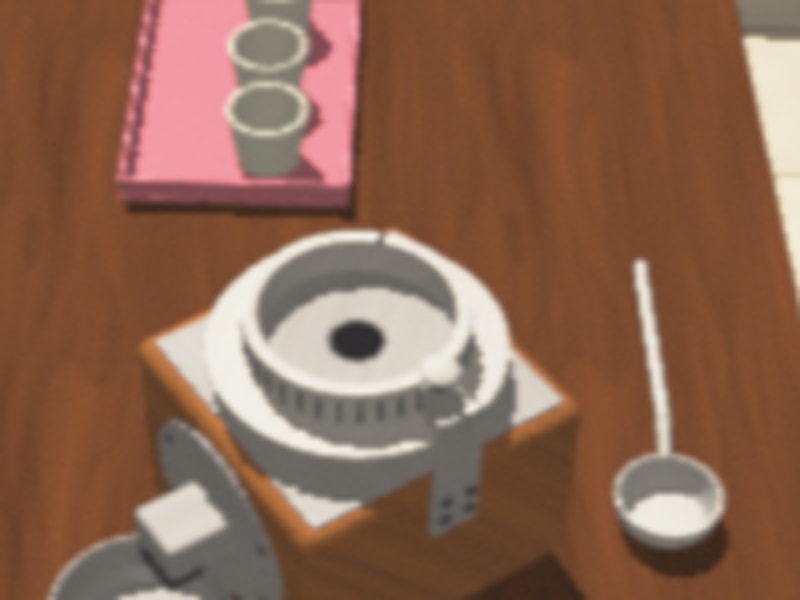

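```bash
cat >> h.py <<'E'
def tri(obs):
    A=np.zeros((3,3));b=np.zeros(3)
    for n,rc,P in obs:
        o,d=ray(n,rc,P);M=np.eye(3)-np.outer(d,d);A+=M;b+=M@o
    return np.linalg.solve(A,b)
E
python3 - <<'E'
from h import *
print("hole",tri([("scene",(217.1,250.25),None),("side",(230.7,279.25),None)]))
print("cap",tri([("scene",(229.3,235.7),None),("side",(238.1,300.7),None)]))
print("mark",tri([("scene",(203.7,272),None),("side",(203.5,285),None)]))
print(onz("scene",(229.3,235.7),302),onz("side",(238.1,300.7),302))
# ellipse overlay optimise: bright rim via radial profile
c=np.array([571.,-54.]);
from scipy.optimize import minimize
ims={n:cv2.GaussianBlur(cv2.cvtColor(cv2.imread(f"pics/{n}0.png"),cv2.COLOR_BGR2GRAY),(0,0),0.7).astype(np.float32) for n in ["scene","side"]}
Ps={n:camera_params(n) for n in ims}
th=np.linspace(0,2*np.pi,180,endpoint=False)
def samp(n,c,r,z):
    uv=np.array([proj(n,[c[0]+r*np.cos(t),c[1]+r*np.sin(t),z],Ps[n]) for t in th],np.float32)
    return cv2.remap(ims[n],uv[:,0].copy(),uv[:,1].copy(),cv2.INTER_LINEAR).ravel()
for n in ims:
    f=lambda c:-(2*np.mean(samp(n,c,73,271))-np.mean(samp(n,c,65,271))-np.mean(samp(n,c,81,271)))
    best=min(((f((x,y)),x,y) for x in range(555,596,3) for y in range(-75,-30,3)))
    r=minimize(f,best[1:],method="Nelder-Mead");print(n,r.x,r.fun)
E
```

```text
hole [572.87078375 -54.74442361 237.35567534]
cap [ 626.11258738 -135.76902745  302.56361342]
mark [589.92846303  16.07545527 269.57502442]
[ 625.6157372  -135.44942762  302.        ] [ 626.22834404 -135.49216156  302.        ]
scene [571.04226919 -54.41411504] -117.30522155761719
side [571.65237104 -54.08488654] -105.67225646972656
```

drive_tool --plan '[{"tx":0,"ty":0,"tz":45,"wx":0,"wy":0,"wz":0},{"tx":0,"ty":0,"tz":90,"wx":0,"wy":0,"wz":0},{"tx":0,"ty":10,"tz":135,"wx":0,"wy":0,"wz":0.1},{"tx":20,"ty":50,"tz":145,"wx":0,"wy":0,"wz":0.2},{"tx":40,"ty":90,"tz":145,"wx":0,"wy":0,"wz":0.3}]' --claw 0.5

```text
time_s: 1.4
tcp_pos: [292.1, -482.5, 343.9]
tcp_rot: [0.002, 0.937, 0.35, 0.0]
force: [1.7, 0.5, -0.0]
finger_gap: 42.5
```

drive_tool --plan '[{"tx":20,"ty":40,"tz":0,"wx":0,"wy":0,"wz":0.1},{"tx":40,"ty":80,"tz":0,"wx":0,"wy":0,"wz":0.2},{"tx":60,"ty":120,"tz":0,"wx":0,"wy":0,"wz":0.3},{"tx":80,"ty":165,"tz":0,"wx":0,"wy":0,"wz":0.4},{"tx":100,"ty":210,"tz":0,"wx":0,"wy":0,"wz":0.5}]'

```text
time_s: 1.9
tcp_pos: [392.3, -270.2, 341.4]
tcp_rot: [0.0, 0.82, 0.572, -0.0]
force: [0.9, -1.0, 0.4]
finger_gap: 42.5
```

drive_tool --plan '[{"tx":20,"ty":45,"tz":0,"wx":0,"wy":0,"wz":0.05},{"tx":40,"ty":90,"tz":0,"wx":0,"wy":0,"wz":0.094},{"tx":60,"ty":135,"tz":0,"wx":0,"wy":0,"wz":0.094},{"tx":80,"ty":175,"tz":0,"wx":0,"wy":0,"wz":0.094},{"tx":100,"ty":210,"tz":0,"wx":0,"wy":0,"wz":0.094}]'

```text
time_s: 2.4
tcp_pos: [492.4, -59.4, 341.8]
tcp_rot: [0.0, 0.793, 0.609, 0.0]
force: [0.3, -1.2, -0.4]
finger_gap: 42.9
```

drive_tool --plan '[{"tx":9,"ty":26,"tz":0,"wx":0,"wy":0,"wz":0},{"tx":9,"ty":26,"tz":0,"wx":0,"wy":0,"wz":0},{"tx":9,"ty":26,"tz":-15,"wx":0,"wy":0,"wz":0},{"tx":9,"ty":26,"tz":-15,"wx":0,"wy":0,"wz":0}]'

```text
time_s: 2.8
tcp_pos: [500.1, -36.5, 324.7]
tcp_rot: [-0.001, 0.794, 0.609, -0.001]
force: [-0.2, 0.2, -1.1]
finger_gap: 42.3
```

Run:
```python
from h import *
s=read_state();print(s["tcp_pos"],s["tcp_rot"],s["q"],s["time_s"])
P=camera_params("wrist");im=capture("wrist");
for n in ("scene","side"): cv2.imwrite(f"pics/{n}1.png",capture(n))
cv2.imwrite("pics/w1.png",im)
o=im.copy()
for r in (68,78):
  for z in (271,):
    pts=np.array([proj("wrist",[571.3+r*np.cos(t),-54.3+r*np.sin(t),z],P) for t in np.linspace(0,6.28,200)])
    cv2.polylines(o,[pts.astype(int)],True,(0,0,255),1)
cv2.imwrite("pics/w1o.png",o)
```

```text
[500.10541463 -36.54114067 324.69944183] [-7.92258802e-04  7.93521613e-01  6.08540652e-01 -1.04723459e-03] [ 0.48675526  0.1203686  -0.53277889  1.43253488  0.06097534  1.60780391
 -0.30310794] 2.8
```

View pics/w1o.png

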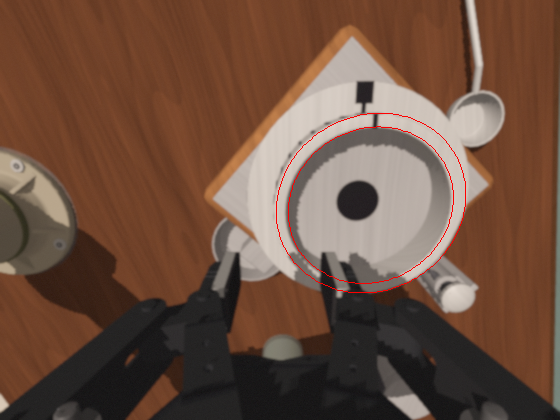

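View pics/side1.png

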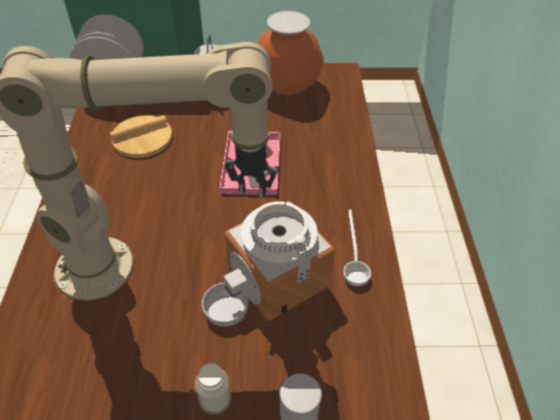

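drive_tool --plan '[{"tx":1,"ty":1,"tz":-30,"wx":0,"wy":0,"wz":0},{"tx":1,"ty":1,"tz":-50,"wx":0,"wy":0,"wz":0},{"tx":1,"ty":1,"tz":-70,"wx":0,"wy":0,"wz":0},{"tx":1,"ty":1,"tz":-82,"wx":0,"wy":0,"wz":0},{"tx":1,"ty":1,"tz":-82,"wx":0,"wy":0,"wz":0}]'

```text
time_s: 3.45
tcp_pos: [501.2, -35.4, 243.2]
tcp_rot: [-0.001, 0.794, 0.608, -0.001]
force: [0.7, -0.1, 0.1]
finger_gap: 42.7
```

drive_tool --plan '[{"tx":0,"ty":0,"tz":0,"wx":0,"wy":0,"wz":0},{"tx":0,"ty":0,"tz":0,"wx":0,"wy":0,"wz":0},{"tx":0,"ty":0,"tz":0,"wx":0,"wy":0,"wz":0},{"tx":0,"ty":0,"tz":0,"wx":0,"wy":0,"wz":0},{"tx":0,"ty":0,"tz":0,"wx":0,"wy":0,"wz":0}]' --claw 0 --newtons 60

```text
time_s: 3.95
tcp_pos: [502.0, -35.0, 244.5]
tcp_rot: [0.0, 0.793, 0.609, 0.0]
force: [0.1, 0.5, -0.8]
finger_gap: 0.2
```

Run:
```python
from h import *
s=read_state();print(s)
# plan: arc about centre by steps
c=np.array([571.3,-54.3]);p0=s["tcp_pos"][:2];v=p0-c;print(np.hypot(*v),np.degrees(np.arctan2(v[1],v[0])))
```

```text
{'time_s': 3.95, 'q': array([ 0.49002583,  0.13345169, -0.53547312,  1.59426042,  0.06866068,
        1.43227748, -0.31292647]), 'qvel': array([-0.00011206,  0.00325897,  0.00015694,  0.00374606, -0.00063198,
       -0.00245084, -0.00112294]), 'joint_torque': array([ 3.86203146e-05, -4.21342492e+01, -2.38667160e+00, -3.74762464e+01,
        1.67335512e-02,  3.25695393e-03,  4.60626070e-04]), 'tcp_pos': array([502.04838836, -34.95107982, 244.49912984]), 'tcp_rot': array([1.46737891e-04, 7.93391273e-01, 6.08711953e-01, 1.58050216e-04]), 'force': array([ 0.12026384,  0.49615135, -0.77775254]), 'wrist_torque': array([-0.00544247, -0.04356602,  0.05650046]), 'finger_gap': 0.20522556414260676}
71.90386934773413 164.3896214627438
```

Run:
```python
from h import *
P=camera_params("wrist")
a=capture("wrist");b=capture("side");c=capture("scene")
cv2.imwrite("pics/w2.png",a)
cv2.imwrite("pics/ss2.png",np.hstack([cv2.resize(b[150:290,200:330],(400,431),interpolation=2),cv2.resize(c[150:290,180:310],(400,431),interpolation=2)]))
print(read_state()["finger_gap"])
print(proj("scene",[502,-35,244.5]),proj("side",[502,-35,244.5]))
```

```text
0.33470992844903374
[242.79490295 198.5077848 ] [253.21476254 223.45947806]
```

View pics/w2.png

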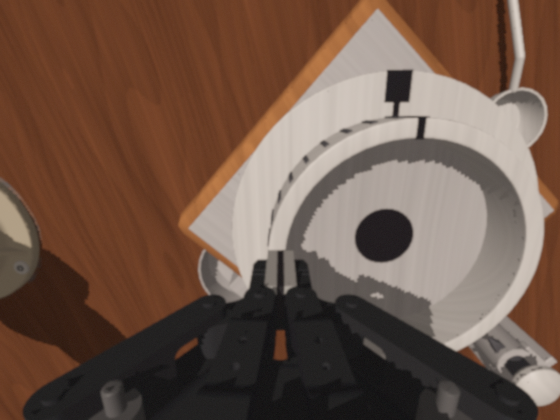

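View pics/ss2.png

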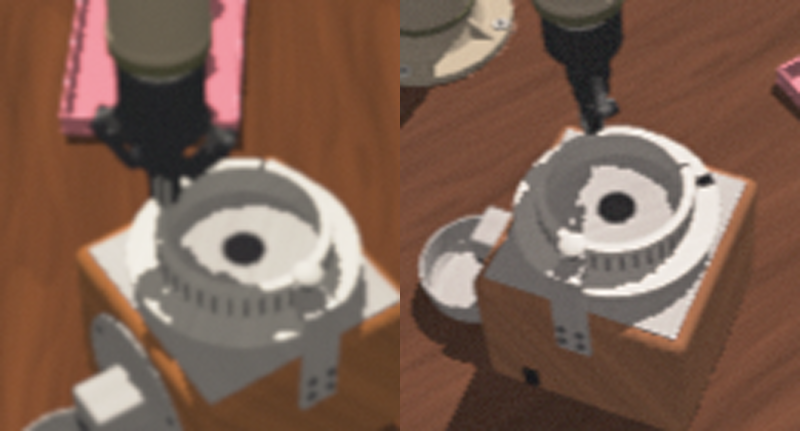

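Run:
```python
from h import *
P=camera_params("wrist");s=read_state();o=cv2.imread("pics/w2.png")
R=P["world_from_camera"];print(s["tcp_pos"],proj("wrist",s["tcp_pos"],P))
for cx,col in ((571.3,(0,0,255)),):
  for r,z in ((68,271),(78,271),(104,235)):
    pts=np.array([proj("wrist",[cx+r*np.cos(t),-54.3+r*np.sin(t),z],P) for t in np.linspace(0,6.28,200)])
    cv2.polylines(o,[pts.astype(int)],True,col,1)
u=proj("wrist",s["tcp_pos"],P).astype(int);cv2.circle(o,tuple(int(v) for v in u),3,(0,255,0),-1)
cv2.imwrite("pics/w2o.png",o)
```

```text
[501.93192731 -34.96209711 244.24580745] [282.16140471 239.49333074]
```

View pics/w2o.png

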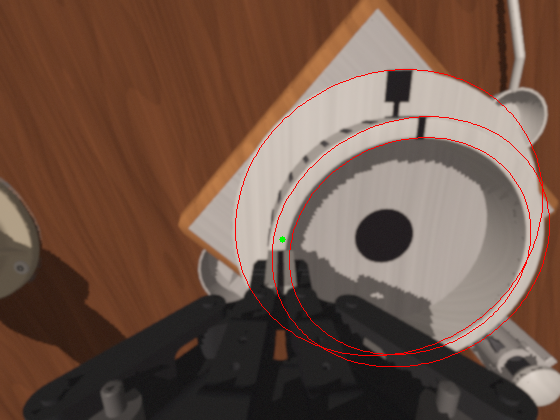

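Run:
```python
from h import *
P=camera_params("wrist")
print(tri([("wrist",(250,280),P),("side",(215,253),None)]),tri([("wrist",(250,280),P),("side",(215,253),None),("scene",(192.2,241.7),None)]))
for z in (244,250,260,271): print(z,[proj(n,[502,-35,z],P if n=="wrist" else None).round(1) for n in ("wrist","side","scene")])
a=capture("side");b=capture("scene")
cv2.imwrite("pics/s3.png",np.hstack([cv2.resize(a[180:250,230:290],(400,466),interpolation=cv2.INTER_NEAREST),cv2.resize(b[160:230,215:275],(400,466),interpolation=cv2.INTER_NEAREST)]))
w=cv2.imread("pics/w2.png");cv2.imwrite("pics/w3.png",cv2.resize(w[200:340,200:380],(720,560),interpolation=cv2.INTER_NEAREST))
```

```text
[502.10353653 -28.82869351 272.37514235] [501.08839043 -31.45030193 272.73629486]
244 [array([282.3, 239.4]), array([253.2, 223.6]), array([242.8, 198.6])]
250 [array([282.3, 243.2]), array([253.2, 222.1]), array([242.7, 197.4])]
260 [array([282.5, 250. ]), array([253.1, 219.7]), array([242.5, 195.4])]
271 [array([282.6, 258.5]), array([252.9, 217. ]), array([242.2, 193.1])]
```

View pics/s3.png

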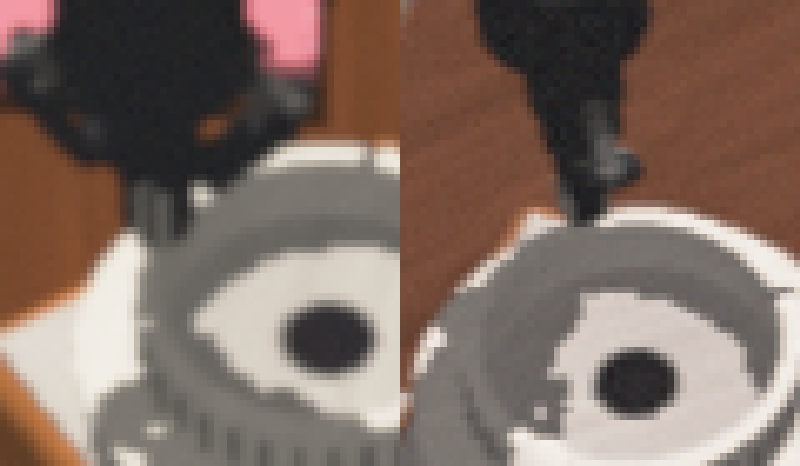

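View pics/w3.png

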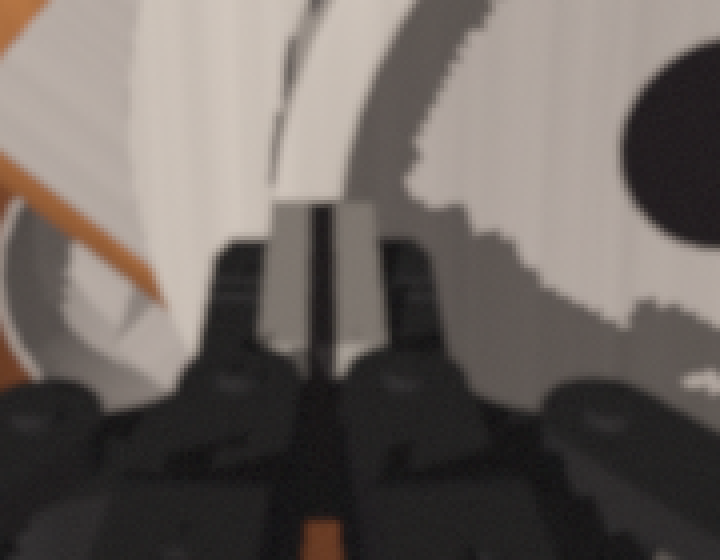

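drive_tool --plan '[{"tx":0,"ty":0,"tz":0,"wx":0,"wy":0,"wz":0},{"tx":0,"ty":0,"tz":0,"wx":0,"wy":0,"wz":0},{"tx":0,"ty":0,"tz":0,"wx":0,"wy":0,"wz":0},{"tx":0,"ty":0,"tz":0,"wx":0,"wy":0,"wz":0}]' --claw 0.5

```text
time_s: 4.6
tcp_pos: [501.9, -35.0, 244.2]
tcp_rot: [-0.0, 0.793, 0.609, -0.0]
force: [-0.6, -0.2, -0.9]
finger_gap: 42.6
```

Run:
```python
from h import *
s=read_state();print(s["finger_gap"],s["force"],s["tcp_pos"])
w=capture("wrist");b=capture("side");c=capture("scene")
cv2.imwrite("pics/s4.png",np.hstack([cv2.resize(b[180:250,230:290],(400,466),interpolation=cv2.INTER_NEAREST),cv2.resize(c[160:230,215:275],(400,466),interpolation=cv2.INTER_NEAREST)]))
cv2.imwrite("pics/w4.png",cv2.resize(w[180:340,180:380],(750,600),interpolation=cv2.INTER_NEAREST))
```

```text
42.64148143780669 [-0.59855582 -0.15305695 -0.89258618] [501.90533026 -34.9530547  244.16910714]
```

View pics/s4.png

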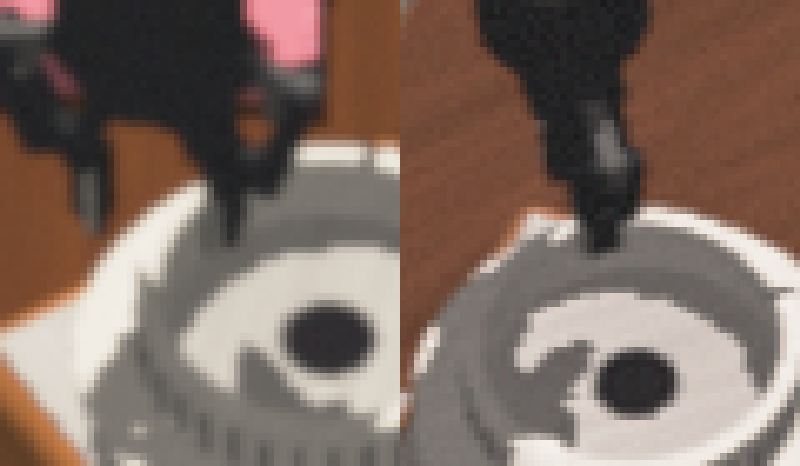

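View pics/w4.png

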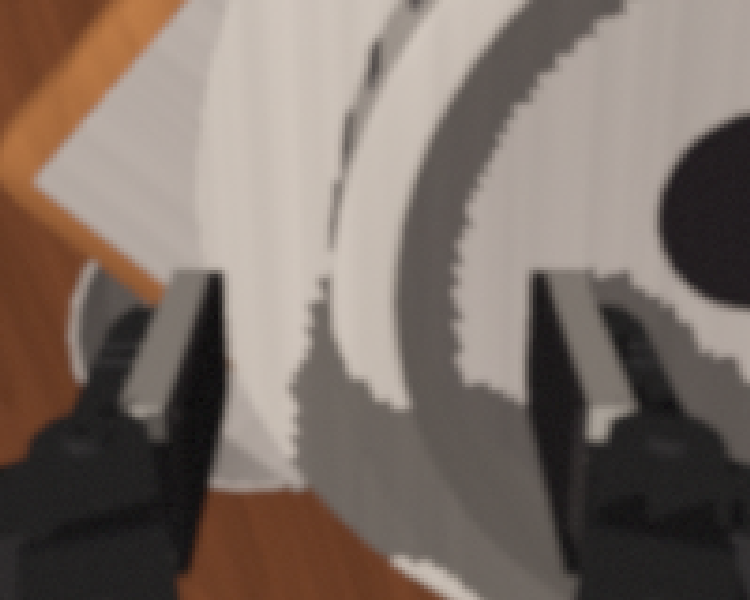

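Run:
```python
from h import *
P=camera_params("wrist")
print(tri([("side",(216.7,264.5),None),("scene",(197.5,245),None)]))
print(tri([("wrist",(252,325),P),("side",(216.7,264.5),None),("scene",(197.5,245),None)]))
d=np.array([.966,-.259])*21
for z in (244,250,257,271): print(z,[proj(n,[502+d[0],-35+d[1],z],P if n=="wrist" else None).round(1) for n in ("wrist","side","scene")])
R=np.linalg.inv(P["world_from_camera"])
```

```text
[532.83292166 -44.51726801 284.69808034]
[528.35458254 -37.76572288 275.17328033]
244 [array([314.2, 239.4]), array([260.6, 225. ]), array([244.9, 203.5])]
250 [array([315.2, 243.2]), array([260.6, 223.6]), array([244.8, 202.3])]
257 [array([316.5, 247.9]), array([260.5, 221.9]), array([244.6, 200.9])]
271 [array([319.4, 258.5]), array([260.4, 218.5]), array([244.4, 198. ])]
```

Run:
```python
from h import *
P=camera_params("wrist");s=read_state()
y=np.array([.966,-.259,0]);x=np.array([.259,.966,0])
for r in (0,21):
  for t in (0,11):
    for z in (244,257,264,271,278): print(r,t,z,[proj(n,np.array([502,-35,z])+r*y+t*x,P if n=="wrist" else None).round(1) for n in ("wrist","side","scene")])
print(P["world_from_camera"])
```

```text
0 0 244 [array([282.3, 239.4]), array([253.2, 223.6]), array([242.8, 198.6])]
0 0 257 [array([282.5, 247.9]), array([253.1, 220.5]), array([242.5, 196. ])]
0 0 264 [array([282.5, 253. ]), array([253. , 218.7]), array([242.4, 194.6])]
0 0 271 [array([282.6, 258.5]), array([252.9, 217. ]), array([242.2, 193.1])]
0 0 278 [array([282.8, 264.5]), array([252.9, 215.3]), array([242.1, 191.7])]
0 11 244 [array([282.3, 223.8]), array([254.3, 220.7]), array([246.1, 197.6])]
0 11 257 [array([282.5, 231.4]), array([254.2, 217.5]), array([245.9, 195. ])]
0 11 264 [array([282.6, 235.9]), array([254.1, 215.8]), array([245.7, 193.6])]
0 11 271 [array([282.7, 240.8]), array([254.1, 214.1]), array([245.6, 192.2])]
0 11 278 [array([282.8, 246.1]), array([254. , 212.4]), array([245.5, 190.7])]
21 0 244 [array([314.2, 239.4]), array([260.6, 225. ]), array([244.9, 203.5])]
21 0 257 [array([316.5, 247.9]), array([260.5, 221.9]), array([244.6, 200.9])]
21 0 264 [array([317.9, 253. ]), array([260.5, 220.2]), array([244.5, 199.4])]
21 0 271 [array([319.4, 258.5]), array([260.4, 218.5]), array([244.4, 198. ])]
21 0 278 [array([321. , 264.4]), array([260.4, 216.8]), array([244.2, 196.6])]
21 11 244 [array([314.7, 223.7]), array([261.7, 222.1]), array([248.2, 202.5])]
21 11 257 [array([317.2, 231.3]), array([261.6, 219. ]), array([248. , 199.9])]
21 11 264 [array([318.6, 235.9]), array([261.5, 217.3]), array([247.9, 198.5])]
21 11 271 [array([320.2, 240.8]), array([261.5, 215.6]), array([247.7, 197. ])]
21 11 278 [array([321.9, 246.1]), array([261.5, 213.8]), array([247.6, 195.6])]
[[ 9.65618170e-01 -2.47675415e-01 -7.89837837e-02  5.20952313e+02]
 [-2.59964502e-01 -9.20071140e-01 -2.93065785e-01  4.10642059e+01]
 [-8.55098336e-05  3.03522627e-01 -9.52824227e-01  4.22301646e+02]
 [ 0.00000000e+00  0.00000000e+00  0.00000000e+00  1.00000000e+00]]
```

drive_tool --plan '[{"tx":-0.5,"ty":0,"tz":-5,"wx":0,"wy":0,"wz":0},{"tx":-0.5,"ty":0,"tz":-10,"wx":0,"wy":0,"wz":0},{"tx":-0.5,"ty":0,"tz":-15,"wx":0,"wy":0,"wz":0},{"tx":-0.5,"ty":0,"tz":-20,"wx":0,"wy":0,"wz":0},{"tx":-0.5,"ty":0,"tz":-20,"wx":0,"wy":0,"wz":0}]'

```text
time_s: 5.25
tcp_pos: [500.9, -35.0, 223.2]
tcp_rot: [-0.001, 0.793, 0.609, -0.001]
force: [-0.6, 0.5, -0.0]
finger_gap: 42.8
```

```bash
cat > v.py <<'E'
from h import *
import sys
t=sys.argv[1]
s=read_state();print(s["finger_gap"],s["force"].round(1),s["wrist_torque"].round(2),s["tcp_pos"].round(1),s["q"].round(2),s["time_s"])
w=capture("wrist");b=capture("side");c=capture("scene")
for n,i in zip(("wrist","side","scene"),(w,b,c)): cv2.imwrite(f"pics/{n}_{t}.png",i)
N=cv2.INTER_CUBIC
m=np.hstack([cv2.resize(w[150:360,160:400],(340,298),interpolation=N),cv2.resize(b[170:270,225:335],(328,298),interpolation=N)])
x=cv2.resize(c[160:260,200:310],(328,298),interpolation=N)
cv2.imwrite(f"pics/m_{t}.png",np.vstack([m,np.hstack([x,np.zeros((298,m.shape[1]-328,3),np.uint8)])]))
E
python3 v.py 5
```

```text
42.81779546512713 [-0.6  0.5 -0. ] [-0.01  0.05  0.04] [500.9 -35.  223.2] [ 0.49  0.14 -0.54  1.63  0.07  1.39 -0.32] 5.25
```

View pics/m_5.png

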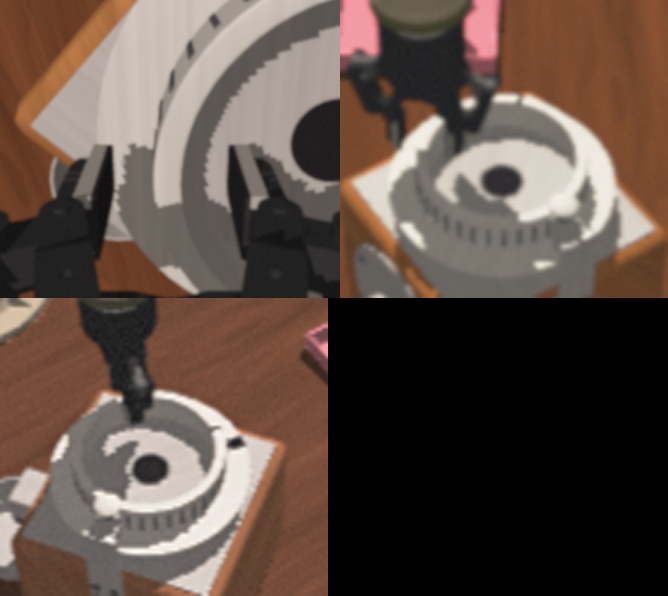

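drive_tool --plan '[{"tx":0,"ty":0,"tz":-4,"wx":0,"wy":0,"wz":0},{"tx":0,"ty":0,"tz":-8,"wx":0,"wy":0,"wz":0},{"tx":0,"ty":0,"tz":-11,"wx":0,"wy":0,"wz":0},{"tx":0,"ty":0,"tz":-11,"wx":0,"wy":0,"wz":0}]'

```text
time_s: 5.8
tcp_pos: [501.1, -35.0, 212.5]
tcp_rot: [-0.0, 0.793, 0.609, -0.0]
force: [-0.6, 0.3, 0.4]
finger_gap: 42.9
```

drive_tool --plan '[{"tx":0,"ty":0,"tz":0,"wx":0,"wy":0,"wz":0},{"tx":0,"ty":0,"tz":0,"wx":0,"wy":0,"wz":0},{"tx":0,"ty":0,"tz":0,"wx":0,"wy":0,"wz":0},{"tx":0,"ty":0,"tz":0,"wx":0,"wy":0,"wz":0}]' --claw 0 --newtons 40

```text
time_s: 6.2
tcp_pos: [500.0, -34.6, 213.4]
tcp_rot: [-0.001, 0.793, 0.609, -0.001]
force: [-8.0, 1.6, 5.2]
finger_gap: 10.0
```

```bash
python3 v.py 6
```

```text
9.993760126000927 [-8.   1.6  5.2] [ 0.32  1.77 -0.25] [500.  -34.6 213.4] [ 0.49  0.14 -0.54  1.65  0.08  1.37 -0.32] 6.2
```

View pics/m_6.png

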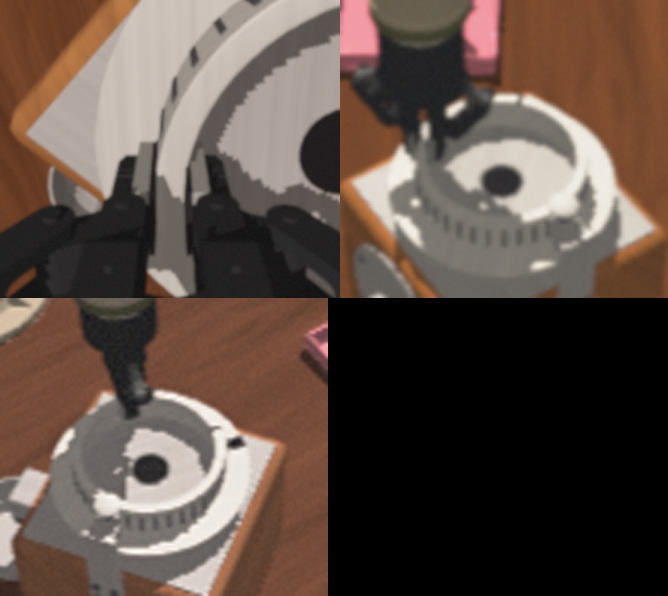

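```bash
cat > arc.py <<'E'
import numpy as np,sys
phi0,step,n=map(float,sys.argv[1:4]);r=73
for k in range(int(n)):
    a=np.radians(phi0-k*step*5)
    print(f"from {phi0-k*step*5}:",[ (round(r*(np.cos(a-np.radians(step*i))-np.cos(a)),1),round(r*(np.sin(a-np.radians(step*i))-np.sin(a)),1),round(-np.radians(step*i),3)) for i in range(1,6)])
E
python3 arc.py 165 5 5
```

```text
from 165.0: [(np.float64(1.9), np.float64(6.1), np.float64(-0.087)), (np.float64(4.4), np.float64(12.0), np.float64(-0.175)), (np.float64(7.3), np.float64(17.6), np.float64(-0.262)), (np.float64(10.7), np.float64(23.0), np.float64(-0.349)), (np.float64(14.6), np.float64(28.0), np.float64(-0.436))]
from 140.0: [(np.float64(4.3), np.float64(4.7), np.float64(-0.087)), (np.float64(9.0), np.float64(9.0), np.float64(-0.175)), (np.float64(14.1), np.float64(12.9), np.float64(-0.262)), (np.float64(19.4), np.float64(16.3), np.float64(-0.349)), (np.float64(25.1), np.float64(19.2), np.float64(-0.436))]
from 115.0: [(np.float64(5.9), np.float64(2.4), np.float64(-0.087)), (np.float64(12.0), np.float64(4.4), np.float64(-0.175)), (np.float64(18.2), np.float64(5.7), np.float64(-0.262)), (np.float64(24.5), np.float64(6.6), np.float64(-0.349)), (np.float64(30.9), np.float64(6.8), np.float64(-0.436))]
from 90.0: [(np.float64(6.4), np.float64(-0.3), np.float64(-0.087)), (np.float64(12.7), np.float64(-1.1), np.float64(-0.175)), (np.float64(18.9), np.float64(-2.5), np.float64(-0.262)), (np.float64(25.0), np.float64(-4.4), np.float64(-0.349)), (np.float64(30.9), np.float64(-6.8), np.float64(-0.436))]
from 65.0: [(np.float64(5.6), np.float64(-2.9), np.float64(-0.087)), (np.float64(11.0), np.float64(-6.4), np.float64(-0.175)), (np.float64(16.1), np.float64(-10.2), np.float64(-0.262)), (np.float64(20.8), np.float64(-14.5), np.float64(-0.349)), (np.float64(25.1), np.float64(-19.2), np.float64(-0.436))]
```

drive_tool --plan '[{"tx":1.9,"ty":6.1,"tz":0,"wx":0,"wy":0,"wz":-0.087},{"tx":4.4,"ty":12.0,"tz":0,"wx":0,"wy":0,"wz":-0.175},{"tx":7.3,"ty":17.6,"tz":0,"wx":0,"wy":0,"wz":-0.262},{"tx":10.7,"ty":23.0,"tz":0,"wx":0,"wy":0,"wz":-0.349},{"tx":14.6,"ty":28.0,"tz":0,"wx":0,"wy":0,"wz":-0.436}]' --newtons 80

```text
time_s: 6.85
tcp_pos: [514.6, -7.2, 213.5]
tcp_rot: [-0.0, 0.907, 0.421, -0.001]
force: [-8.3, -1.2, 5.5]
finger_gap: 8.4
```

```bash
python3 v.py 7
```

```text
8.443938291471934 [-8.3 -1.2  5.5] [-0.27  1.66 -0.18] [514.6  -7.2 213.5] [ 0.41  0.17 -0.52  1.62  0.09  1.37 -0.82] 6.85
```

View pics/m_7.png

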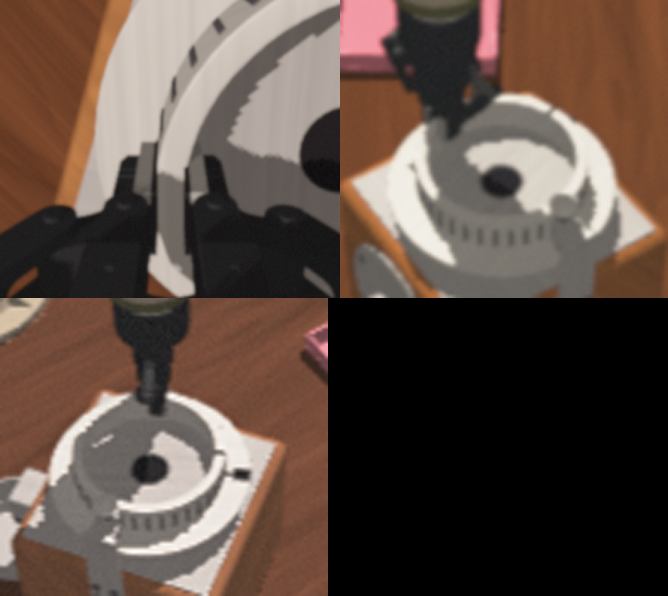

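drive_tool --plan '[{"tx":4.3,"ty":4.7,"tz":0,"wx":0,"wy":0,"wz":-0.087},{"tx":9.0,"ty":9.0,"tz":0,"wx":0,"wy":0,"wz":-0.175},{"tx":14.1,"ty":12.9,"tz":0,"wx":0,"wy":0,"wz":-0.262},{"tx":19.4,"ty":16.3,"tz":0,"wx":0,"wy":0,"wz":-0.349},{"tx":25.1,"ty":19.2,"tz":0,"wx":0,"wy":0,"wz":-0.436}]'

```text
time_s: 7.5
tcp_pos: [540.1, 11.8, 213.5]
tcp_rot: [0.0, 0.977, 0.215, -0.001]
force: [-7.7, -2.6, 6.3]
finger_gap: 8.5
```

drive_tool --plan '[{"tx":5.9,"ty":2.4,"tz":0,"wx":0,"wy":0,"wz":-0.087},{"tx":12.0,"ty":4.4,"tz":0,"wx":0,"wy":0,"wz":-0.175},{"tx":18.2,"ty":5.7,"tz":0,"wx":0,"wy":0,"wz":-0.262},{"tx":24.5,"ty":6.6,"tz":0,"wx":0,"wy":0,"wz":-0.349},{"tx":30.9,"ty":6.8,"tz":0,"wx":0,"wy":0,"wz":-0.436}]'

```text
time_s: 8.0
tcp_pos: [571.0, 18.3, 213.5]
tcp_rot: [0.001, 1.0, -0.002, -0.001]
force: [-9.1, -2.7, 5.7]
finger_gap: 8.3
```

```bash
python3 v.py 8
```

```text
8.32383584100883 [-9.1 -2.7  5.7] [-0.5   1.67 -0.21] [571.   18.3 213.5] [ 0.25  0.29 -0.43  1.48  0.12  1.4  -1.76] 8.0
```

View pics/m_8.png

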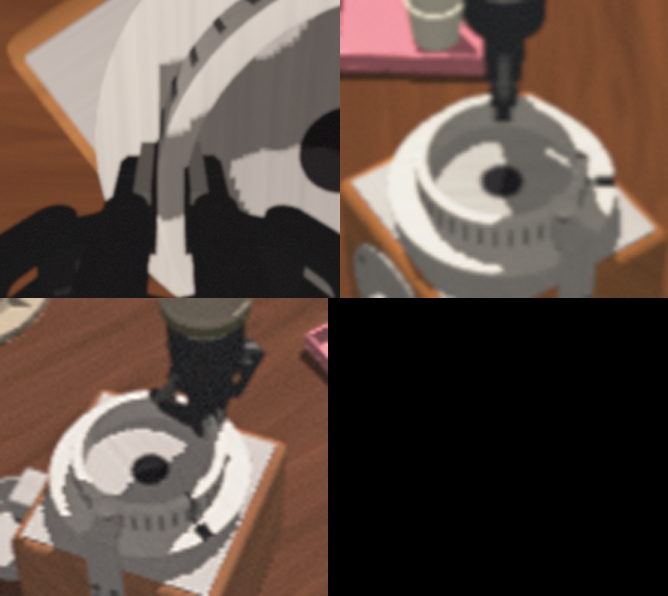

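```bash
python3 - <<'E'
from h import *
c=np.array([571.3,-54.3])
for n,rc in (("scene",(237.9,268.8)),("side",(170+180/2.98,225+(605-340)/2.98))):
    p=onz(n,rc,235);v=p[:2]-c;print(n,p.round(1),np.hypot(*v).round(1),np.degrees(np.arctan2(v[1],v[0])).round(1))
E
python3 arc.py 90 5 3
```

```text
scene [667.4 -51.5 235. ] 96.2 1.7
side [668.3 -53.4 235. ] 97.0 0.5
from 90.0: [(np.float64(6.4), np.float64(-0.3), np.float64(-0.087)), (np.float64(12.7), np.float64(-1.1), np.float64(-0.175)), (np.float64(18.9), np.float64(-2.5), np.float64(-0.262)), (np.float64(25.0), np.float64(-4.4), np.float64(-0.349)), (np.float64(30.9), np.float64(-6.8), np.float64(-0.436))]
from 65.0: [(np.float64(5.6), np.float64(-2.9), np.float64(-0.087)), (np.float64(11.0), np.float64(-6.4), np.float64(-0.175)), (np.float64(16.1), np.float64(-10.2), np.float64(-0.262)), (np.float64(20.8), np.float64(-14.5), np.float64(-0.349)), (np.float64(25.1), np.float64(-19.2), np.float64(-0.436))]
from 40.0: [(np.float64(3.9), np.float64(-5.1), np.float64(-0.087)), (np.float64(7.3), np.float64(-10.4), np.float64(-0.175)), (np.float64(10.2), np.float64(-16.1), np.float64(-0.262)), (np.float64(12.7), np.float64(-22.0), np.float64(-0.349)), (np.float64(14.6), np.float64(-28.0), np.float64(-0.436))]
```

drive_tool --plan '[{"tx":6.4,"ty":-0.3,"tz":0,"wx":0,"wy":0,"wz":-0.087},{"tx":12.7,"ty":-1.1,"tz":0,"wx":0,"wy":0,"wz":-0.175},{"tx":18.9,"ty":-2.5,"tz":0,"wx":0,"wy":0,"wz":-0.262},{"tx":25.0,"ty":-4.4,"tz":0,"wx":0,"wy":0,"wz":-0.349},{"tx":30.9,"ty":-6.8,"tz":0,"wx":0,"wy":0,"wz":-0.436}]'

```text
time_s: 8.65
tcp_pos: [601.6, 11.1, 213.5]
tcp_rot: [0.001, 0.976, -0.218, -0.001]
force: [-10.6, -3.3, 7.5]
finger_gap: 8.5
```

drive_tool --plan '[{"tx":5.6,"ty":-2.9,"tz":0,"wx":0,"wy":0,"wz":-0.087},{"tx":11.0,"ty":-6.4,"tz":0,"wx":0,"wy":0,"wz":-0.175},{"tx":16.1,"ty":-10.2,"tz":0,"wx":0,"wy":0,"wz":-0.262},{"tx":20.8,"ty":-14.5,"tz":0,"wx":0,"wy":0,"wz":-0.349},{"tx":20.8,"ty":-14.5,"tz":0,"wx":0,"wy":0,"wz":-0.349}]'

```text
time_s: 9.15
tcp_pos: [622.7, -4.3, 213.6]
tcp_rot: [0.001, 0.923, -0.384, -0.001]
force: [-8.3, -3.7, 6.2]
finger_gap: 8.3
```

```bash
python3 v.py 9
python3 - <<'E'
from h import *
for n in ("scene","side"):
  im=cv2.imread(f"pics/{n}_9.png")
  print(n,[ (x["point"],round(x["confidence"],2)) for t in("mark","pointer") for x in mark_of(t,n)])
a=cv2.imread("pics/scene_9.png")[185:275,210:300];b=cv2.imread("pics/side_9.png")[195:285,250:340]
cv2.imwrite("pics/z9.png",np.hstack([cv2.resize(i,(400,400),interpolation=2) for i in (a,b)]))
E
```

```text
8.320794474032594 [-8.3 -3.7  6.2] [-0.86  1.73 -0.56] [622.7  -4.3 213.6] [ 0.17  0.39 -0.3   1.33  0.11  1.44 -2.48] 9.15
scene [([230.0, 246.0], 0.8), ([208.7, 252.5], 0.73), ([224.0, 239.7], 0.76)]
side [([239.5, 300.6], 0.86), ([239.6, 290.3], 0.67)]
```

View pics/z9.png

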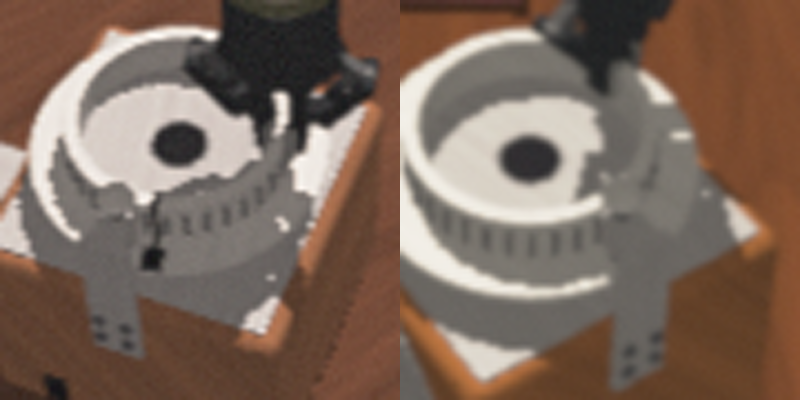

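View pics/wrist_9.png

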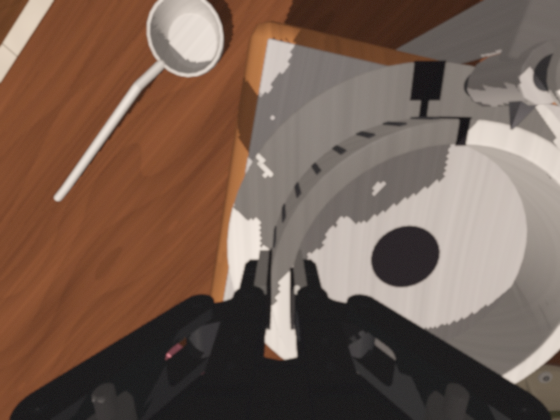

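Run:
```python
from h import *
c=np.array([571.3,-54.3])
P=camera_params("wrist")
def a(l,p): v=p[:2]-c;print(l,p.round(1),np.hypot(*v).round(1),np.degrees(np.arctan2(v[1],v[0])).round(1))
a("w mark",onz("wrist",(131,464),271,P));a("w notch",onz("wrist",(80,428.5),235,P));a("s notch",onz("scene",(243,244.4),235));a("s mark",onz("scene",(230,246),271))
for r in (("mark",-44.6),):
  pass
for th in (-54,-56,-58): print(th,[proj("wrist",[c[0]+r*np.cos(np.radians(th)),c[1]+r*np.sin(np.radians(th)),z],P).round(0) for r,z in((75.5,275),(95,302))])
w=cv2.imread("pics/wrist_9.png");cv2.imwrite("pics/wz9.png",cv2.resize(w[40:180,400:560],None,fx=5,fy=4.2,interpolation=2))
```

```text
w mark [ 620.2 -105.6  271. ] 70.9 -46.3
w notch [ 636.2 -121.3  235. ] 93.3 -45.9
s notch [ 639.8 -120.2  235. ] 95.1 -43.9
s mark [ 625.7 -102.7  271. ] 72.8 -41.7
-54 [array([499., 122.]), array([596.,  51.])]
-56 [array([505., 123.]), array([607.,  53.])]
-58 [array([512., 124.]), array([618.,  56.])]
```

View pics/wz9.png

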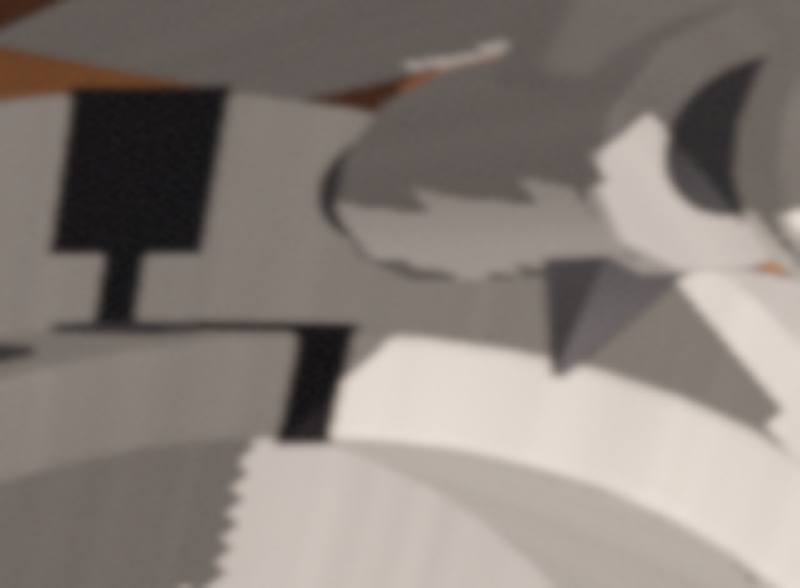

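```bash
python3 - <<'E'
from h import *
c=np.array([571.3,-54.3])
P=camera_params("wrist")
def a(l,p): v=p[:2]-c;print(l,p.round(1),np.hypot(*v).round(1),np.degrees(np.arctan2(v[1],v[0])).round(1))
a("w mark",onz("wrist",(131.7,463.6),271,P));a("pointer",onz("wrist",(128.8,511.6),275,P))
a("hole",onz("wrist",(256,405),237,P))
E
python3 arc.py 45 2.2 1
```

```text
w mark [ 620.1 -105.3  271. ] 70.6 -46.3
pointer [ 609.8 -117.4  275. ] 74.0 -58.6
hole [569.3 -54.1 237. ] 2.0 173.9
from 45.0: [(np.float64(1.9), np.float64(-2.0), np.float64(-0.038)), (np.float64(3.8), np.float64(-4.1), np.float64(-0.077)), (np.float64(5.6), np.float64(-6.3), np.float64(-0.115)), (np.float64(7.3), np.float64(-8.5), np.float64(-0.154)), (np.float64(8.9), np.float64(-10.8), np.float64(-0.192))]
```

drive_tool --plan '[{"tx":1.9,"ty":-2.0,"tz":0,"wx":0,"wy":0,"wz":-0.038},{"tx":3.8,"ty":-4.1,"tz":0,"wx":0,"wy":0,"wz":-0.077},{"tx":5.6,"ty":-6.3,"tz":0,"wx":0,"wy":0,"wz":-0.115},{"tx":7.3,"ty":-8.5,"tz":0,"wx":0,"wy":0,"wz":-0.154},{"tx":8.9,"ty":-10.8,"tz":0,"wx":0,"wy":0,"wz":-0.192}]'

```text
time_s: 10.0
tcp_pos: [630.5, -14.1, 213.6]
tcp_rot: [0.001, 0.883, -0.47, -0.001]
force: [-13.4, -2.8, 7.4]
finger_gap: 8.5
```

drive_tool --plan '[{"tx":0,"ty":0,"tz":0,"wx":0,"wy":0,"wz":0},{"tx":0,"ty":0,"tz":0,"wx":0,"wy":0,"wz":0}]'

```text
time_s: 10.2
tcp_pos: [630.8, -14.6, 213.5]
tcp_rot: [0.001, 0.883, -0.469, -0.001]
force: [-11.1, -4.2, 6.5]
finger_gap: 9.0
```

```bash
python3 v.py 10
python3 - <<'E'
from h import *
a=cv2.imread("pics/scene_10.png")[205:265,210:270]
w=cv2.imread("pics/wrist_10.png");cv2.imwrite("pics/wz10.png",np.hstack([cv2.resize(w[40:180,420:560],(500,500),interpolation=2),cv2.resize(a,(300,500),interpolation=2)]))
E
```

```text
8.975459727485154 [-11.1  -4.2   6.5] [-0.67  2.29 -0.3 ] [630.8 -14.6 213.5] [ 0.15  0.41 -0.26  1.31  0.1   1.44 -2.65] 10.2
```

View pics/wz10.png

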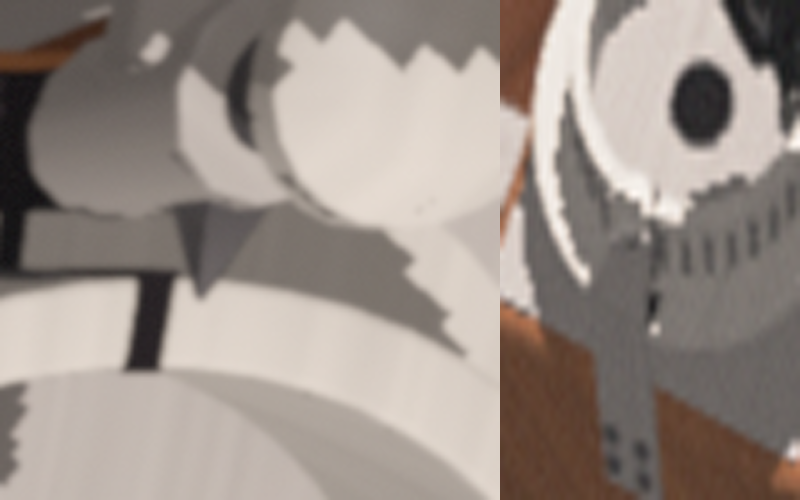

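Run:
```python
from h import *
P=camera_params("wrist")
for c in ([571.3,-54.3],[570.3,-54.3]):
  def a(l,p): v=p[:2]-c;print(l,p.round(1),np.hypot(*v).round(1),np.degrees(np.arctan2(v[1],v[0])).round(2))
  a("mark mid",onz("wrist",(40+322/3.571,420+150/3.571),271,P));a("mark outer",onz("wrist",(40+279/3.571,420+154.5/3.571),271,P));a("mark in",onz("wrist",(40+370/3.571,420+143.5/3.571),271,P));a("pointer",onz("wrist",(40+297/3.571,420+202/3.571),275,P))
s=read_state();v=s["tcp_pos"][:2]-[571.3,-54.3];print(np.hypot(*v),np.degrees(np.arctan2(v[1],v[0])))
```

```text
mark mid [ 610.  -113.7  271. ] 70.9 -56.91
mark outer [ 612.9 -117.3  271. ] 75.5 -56.57
mark in [ 606.9 -109.5  271. ] 65.6 -57.2
pointer [ 609.4 -117.5  275. ] 73.8 -58.95
mark mid [ 610.  -113.7  271. ] 71.4 -56.23
mark outer [ 612.9 -117.3  271. ] 76.0 -55.94
mark in [ 606.9 -109.5  271. ] 66.2 -56.47
pointer [ 609.4 -117.5  275. ] 74.3 -58.29
71.55014703351256 33.71958644180586
```

drive_tool --plan '[{"tx":0.7,"ty":-1.1,"tz":0,"wx":0,"wy":0,"wz":-0.018},{"tx":1.4,"ty":-2.1,"tz":0,"wx":0,"wy":0,"wz":-0.036},{"tx":1.4,"ty":-2.1,"tz":0,"wx":0,"wy":0,"wz":-0.036}]'

```text
time_s: 10.65
tcp_pos: [632.0, -16.4, 213.6]
tcp_rot: [0.002, 0.874, -0.485, -0.001]
force: [-12.5, -2.8, 7.0]
finger_gap: 8.6
```

```bash
python3 v.py 11
python3 - <<'E'
from h import *
a=cv2.imread("pics/scene_11.png")[205:265,210:270]
w=cv2.imread("pics/wrist_11.png");cv2.imwrite("pics/wz11.png",np.hstack([cv2.resize(w[60:160,420:520],(500,500),interpolation=2),cv2.resize(a,(300,500),interpolation=2)]))
E
```

```text
8.587794068666636 [-12.5  -2.8   7. ] [-0.6   2.55 -0.12] [632.  -16.4 213.6] [ 0.15  0.41 -0.25  1.3   0.1   1.44 -2.68] 10.65
```

View pics/wz11.png

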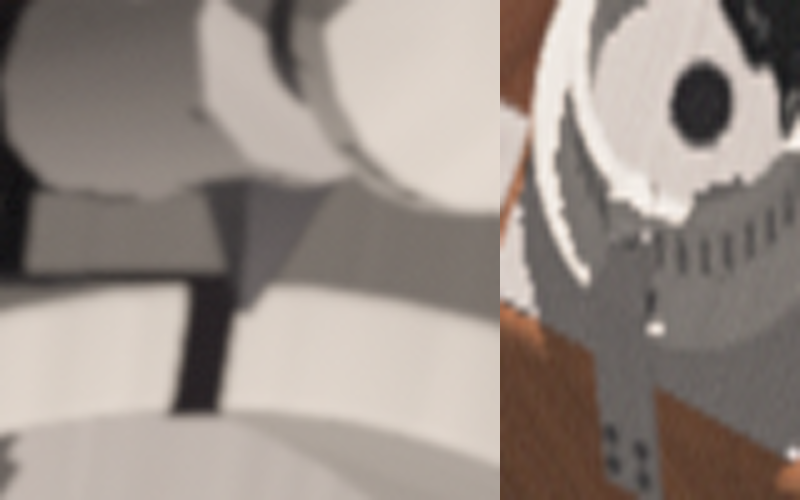

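Run:
```python
from h import *
P=camera_params("wrist")
for c in ([571.3,-54.3],[570.3,-54.3]):
  def a(l,p): v=p[:2]-c;print(l,p.round(1),np.hypot(*v).round(1),np.degrees(np.arctan2(v[1],v[0])).round(2))
  a("mark outer",onz("wrist",(60+285/5,420+211/5),271,P));a("mark in",onz("wrist",(60+412/5,420+195/5),271,P));a("pointer",onz("wrist",(60+310/5,420+243/5),275,P))
```

```text
mark outer [ 611.1 -118.6  271. ] 75.6 -58.27
mark in [ 605.4 -110.6  271. ] 65.8 -58.78
pointer [ 609.8 -117.3  275. ] 73.8 -58.59
mark outer [ 611.1 -118.6  271. ] 76.1 -57.63
mark in [ 605.4 -110.6  271. ] 66.3 -58.05
pointer [ 609.8 -117.3  275. ] 74.3 -57.93
```

drive_tool --plan '[{"tx":0,"ty":0,"tz":0,"wx":0,"wy":0,"wz":0},{"tx":0,"ty":0,"tz":0,"wx":0,"wy":0,"wz":0},{"tx":0,"ty":0,"tz":0,"wx":0,"wy":0,"wz":0},{"tx":0,"ty":0,"tz":0,"wx":0,"wy":0,"wz":0}]' --claw 0.45

```text
time_s: 11.2
tcp_pos: [634.2, -14.9, 213.1]
tcp_rot: [-0.0, 0.875, -0.485, 0.0]
force: [0.9, 0.2, 0.3]
finger_gap: 38.3
```

drive_tool --plan '[{"tx":0,"ty":0,"tz":20,"wx":0,"wy":0,"wz":0},{"tx":0,"ty":0,"tz":45,"wx":0,"wy":0,"wz":0},{"tx":0,"ty":0,"tz":80,"wx":0,"wy":0,"wz":0},{"tx":0,"ty":0,"tz":110,"wx":0,"wy":0,"wz":0},{"tx":0,"ty":0,"tz":110,"wx":0,"wy":0,"wz":0}]'

```text
time_s: 11.7
tcp_pos: [635.7, -14.7, 328.5]
tcp_rot: [-0.002, 0.875, -0.485, 0.004]
force: [0.5, -0.2, -0.6]
finger_gap: 38.3
```

drive_tool --plan '[{"tx":0,"ty":0,"tz":0,"wx":0,"wy":0,"wz":0.1},{"tx":0,"ty":0,"tz":0,"wx":0,"wy":0,"wz":0.2},{"tx":0,"ty":0,"tz":0,"wx":0,"wy":0,"wz":0.2},{"tx":0,"ty":0,"tz":0,"wx":0,"wy":0,"wz":0.2}]' --claw 0

```text
time_s: 12.1
tcp_pos: [634.0, -15.1, 322.7]
tcp_rot: [0.0, 0.918, -0.396, -0.0]
force: [0.1, -0.4, -0.5]
finger_gap: 0.0
```

```bash
python3 v.py 12
```

```text
0.028315559184571185 [ 0.1 -0.4 -0.5] [-0.02  0.03  0.04] [634.  -15.1 322.7] [ 0.15  0.41 -0.28  1.07  0.11  1.68 -2.48] 12.1
```

View pics/wrist_12.png

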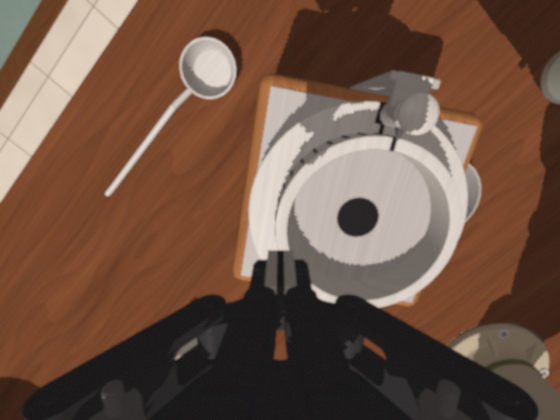

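View pics/scene_12.png

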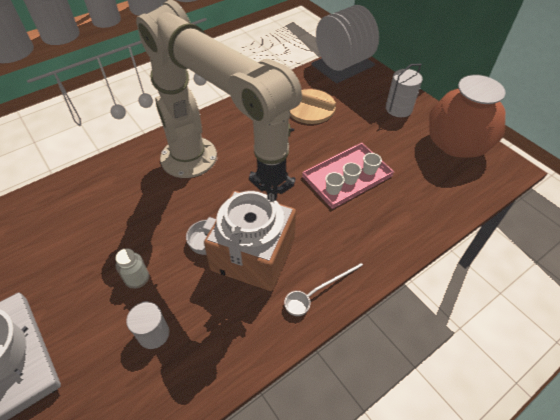

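Run:
```python
from h import *
P=camera_params("wrist")
c=[571.3,-54.3]
def a(l,p): v=p[:2]-c;print(l,p.round(1),np.hypot(*v).round(1),np.degrees(np.arctan2(v[1],v[0])).round(2))
a("cap",onz("wrist",(112,421),302,P))
for n in("wrist","side","scene"):
    capture(n)
    for t in("lock_cap","mark","pointer"):
        for x in mark_of(t,n)[:1]: a(n+" "+t+" %.2f"%x["confidence"],onz(n,x["point"],{"lock_cap":302,"mark":271,"pointer":275}[t],P if n=="wrist" else None))
w=cv2.imread("pics/wrist_12.png");s=cv2.imread("pics/scene_12.png");d=cv2.imread("pics/side_12.png")
cv2.imwrite("pics/z12.png",np.hstack([cv2.resize(w[70:170,350:450],(400,400),interpolation=2),cv2.resize(d[215:265,275:325],(400,400),interpolation=2)]))
```

```text
cap [ 621.3 -134.2  302. ] 94.3 -57.94
wrist lock_cap 0.76 [ 621.8 -134.2  302. ] 94.5 -57.72
wrist mark 0.84 [ 611.1 -113.7  271. ] 71.5 -56.2
wrist pointer 0.73 [ 610.  -117.1  275. ] 73.8 -58.36
side lock_cap 0.54 [ 618.8 -124.2  302. ] 84.5 -55.81
side mark 0.72 [ 608.2 -125.9  271. ] 80.6 -62.73
side pointer 0.57 [ 611.3 -117.8  275. ] 75.0 -57.84
scene lock_cap 0.62 [ 621.9 -132.4  302. ] 93.0 -57.07
scene mark 0.96 [ 615.2 -122.   271. ] 80.7 -57.02
scene pointer 0.84 [ 601.  -105.5  275. ] 59.2 -59.85
```

View pics/z12.png

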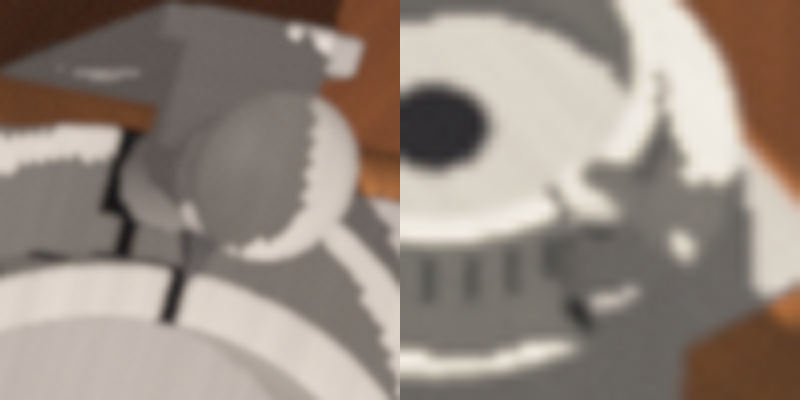

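Run:
```python
from h import *
P=camera_params("wrist")
for c in ([571.3,-54.3],[570.3,-54.3]):
  def a(l,p): v=p[:2]-c;print(l,p.round(1),np.hypot(*v).round(1),np.degrees(np.arctan2(v[1],v[0])).round(2))
  a("out",onz("wrist",(70+268/4,350+179/4),271,P));a("in",onz("wrist",(70+320/4,350+167/4),271,P));a("pt",onz("wrist",(70+270/4,350+191/4),275,P))
```

```text
out [ 611.6 -119.   271. ] 76.2 -58.11
in [ 605.7 -111.1  271. ] 66.4 -58.82
pt [ 610.9 -119.5  275. ] 76.3 -58.69
out [ 611.6 -119.   271. ] 76.7 -57.47
in [ 605.7 -111.1  271. ] 66.9 -58.08
pt [ 610.9 -119.5  275. ] 76.8 -58.05
```

drive_tool --plan '[{"tx":-3,"ty":-30,"tz":8,"wx":0,"wy":0,"wz":0},{"tx":-6,"ty":-60,"tz":8,"wx":0,"wy":0,"wz":0},{"tx":-9,"ty":-90,"tz":8,"wx":0,"wy":0,"wz":0},{"tx":-12,"ty":-119.5,"tz":8,"wx":0,"wy":0,"wz":0},{"tx":-12,"ty":-119.5,"tz":8,"wx":0,"wy":0,"wz":0}]' --newtons 80

```text
time_s: 13.35
tcp_pos: [621.1, -140.8, 330.9]
tcp_rot: [0.002, 0.917, -0.399, 0.0]
force: [0.0, -0.6, 0.5]
finger_gap: 0.0
```

```bash
python3 v.py 13
python3 - <<'E'
from h import *
s=cv2.imread("pics/scene_13.png");d=cv2.imread("pics/side_13.png")
cv2.imwrite("pics/z13.png",np.hstack([cv2.resize(s[170:260,190:280],(400,400),interpolation=2),cv2.resize(d[180:270,255:345],(400,400),interpolation=2)]))
E
```

```text
0.003042238350666891 [ 0.  -0.6  0.5] [-0.06  0.01 -0.06] [ 621.1 -140.8  330.9] [ 0.32  0.41 -0.23  1.04  0.1   1.7  -2.28] 13.35
```

View pics/z13.png

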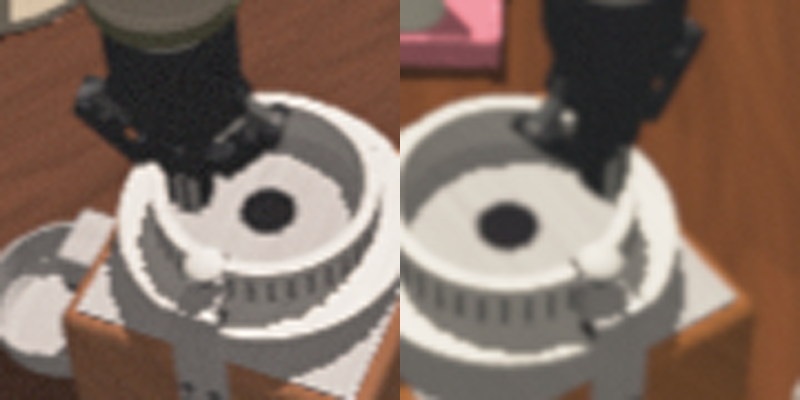

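View pics/wrist_13.png

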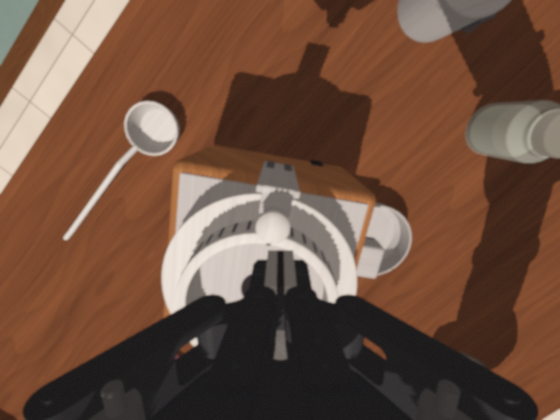

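Run:
```python
from h import *
s=read_state();print(s["tcp_pos"])
print(tri([("side",(222.8,301.1),None),("scene",(216.1,233.4),None)]))
P=camera_params("wrist")
for z in (331,361,370): print(z,[proj(n,[622,-134.5,z],P).round(1) if n=="wrist" else proj(n,[622,-134.5,z]).round(1) for n in ("wrist","side","scene")])
capture("side");print(read_state()["tcp_pos"])
```

```text
[ 622.09992403 -134.10653491  331.16831403]
[ 624.64110434 -136.76267737  363.51760692]
331 [array([280.4, 236.2]), array([299.4, 230.4]), array([234.5, 222.3])]
361 [array([280.4, 257.4]), array([299.8, 222.6]), array([233.6, 215.8])]
370 [array([280.4, 265.3]), array([300. , 220.2]), array([233.3, 213.9])]
[ 622.17721829 -133.38257971  331.1994829 ]
```

drive_tool --plan '[{"tx":0,"ty":-0.5,"tz":-20,"wx":0,"wy":0,"wz":0},{"tx":0,"ty":-0.5,"tz":-40,"wx":0,"wy":0,"wz":0},{"tx":0,"ty":-0.5,"tz":-50,"wx":0,"wy":0,"wz":0},{"tx":0,"ty":-0.5,"tz":-50,"wx":0,"wy":0,"wz":0}]'

```text
time_s: 13.95
tcp_pos: [621.4, -134.0, 279.6]
tcp_rot: [0.0, 0.919, -0.394, -0.001]
force: [0.1, -0.6, -0.2]
finger_gap: -0.3
```

drive_tool --plan '[{"tx":0,"ty":0,"tz":-2,"wx":0,"wy":0,"wz":0},{"tx":0,"ty":0,"tz":-4,"wx":0,"wy":0,"wz":0},{"tx":0,"ty":0,"tz":-6,"wx":0,"wy":0,"wz":0},{"tx":0,"ty":0,"tz":-8,"wx":0,"wy":0,"wz":0},{"tx":0,"ty":0,"tz":-8,"wx":0,"wy":0,"wz":0}]'

```text
time_s: 14.45
tcp_pos: [622.0, -135.2, 273.0]
tcp_rot: [0.0, 0.919, -0.395, -0.0]
force: [-0.6, -0.4, -0.5]
finger_gap: -0.0
```

```bash
python3 v.py 14
```

```text
-0.018470697993905646 [-0.6 -0.4 -0.5] [ 0.01 -0.05  0.05] [ 622.  -135.2  273. ] [ 0.32  0.41 -0.24  1.18  0.09  1.57 -2.28] 14.45
```

View pics/m_14.png

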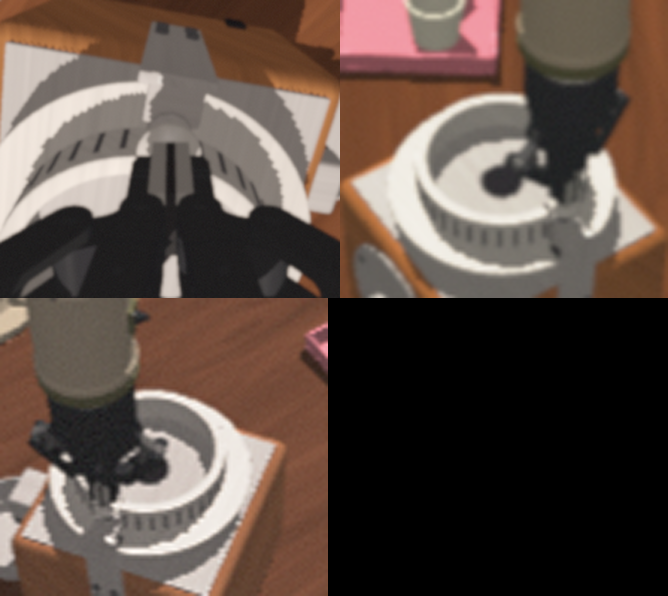

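Just above the cap, centred. Pressing slowly.

drive_tool --plan '[{"tx":0,"ty":0,"tz":-1,"wx":0,"wy":0,"wz":0},{"tx":0,"ty":0,"tz":-2,"wx":0,"wy":0,"wz":0},{"tx":0,"ty":0,"tz":-3,"wx":0,"wy":0,"wz":0},{"tx":0,"ty":0,"tz":-4,"wx":0,"wy":0,"wz":0},{"tx":0,"ty":0,"tz":-5,"wx":0,"wy":0,"wz":0}]'

```text
time_s: 15.1
tcp_pos: [622.0, -135.1, 268.0]
tcp_rot: [-0.0, 0.919, -0.395, -0.0]
force: [-0.1, 0.6, 0.2]
finger_gap: 0.1
```

drive_tool --plan '[{"tx":0,"ty":0,"tz":-1,"wx":0,"wy":0,"wz":0},{"tx":0,"ty":0,"tz":-2,"wx":0,"wy":0,"wz":0},{"tx":0,"ty":0,"tz":-3,"wx":0,"wy":0,"wz":0},{"tx":0,"ty":0,"tz":-3,"wx":0,"wy":0,"wz":0}]'

```text
time_s: 15.5
tcp_pos: [622.1, -135.2, 265.4]
tcp_rot: [-0.0, 0.919, -0.395, 0.0]
force: [-0.5, 0.3, 2.8]
finger_gap: 0.0
```

drive_tool --plan '[{"tx":0,"ty":0,"tz":-1,"wx":0,"wy":0,"wz":0},{"tx":0,"ty":0,"tz":-2,"wx":0,"wy":0,"wz":0},{"tx":0,"ty":0,"tz":-3,"wx":0,"wy":0,"wz":0},{"tx":0,"ty":0,"tz":-4,"wx":0,"wy":0,"wz":0}]'

```text
time_s: 15.9
tcp_pos: [622.1, -135.2, 261.1]
tcp_rot: [-0.0, 0.919, -0.395, 0.0]
force: [-1.5, -0.3, 2.6]
finger_gap: 0.1
```

drive_tool --plan '[{"tx":0,"ty":0,"tz":-1,"wx":0,"wy":0,"wz":0},{"tx":0,"ty":0,"tz":-2,"wx":0,"wy":0,"wz":0},{"tx":0,"ty":0,"tz":-3,"wx":0,"wy":0,"wz":0}]'

```text
time_s: 16.2
tcp_pos: [622.0, -135.2, 258.1]
tcp_rot: [-0.0, 0.919, -0.395, 0.0]
force: [0.2, -0.0, 3.3]
finger_gap: 0.2
```

Past the 3 mm stop: the pin is in the notch. Continuing until it bottoms.

drive_tool --plan '[{"tx":0,"ty":0,"tz":-1,"wx":0,"wy":0,"wz":0},{"tx":0,"ty":0,"tz":-2,"wx":0,"wy":0,"wz":0},{"tx":0,"ty":0,"tz":-2,"wx":0,"wy":0,"wz":0}]'

```text
time_s: 16.5
tcp_pos: [622.1, -135.2, 257.1]
tcp_rot: [-0.0, 0.919, -0.395, 0.001]
force: [-2.3, 0.6, 6.7]
finger_gap: -0.4
```

drive_tool --plan '[{"tx":0,"ty":0,"tz":-1,"wx":0,"wy":0,"wz":0},{"tx":0,"ty":0,"tz":-2,"wx":0,"wy":0,"wz":0},{"tx":0,"ty":0,"tz":-2,"wx":0,"wy":0,"wz":0}]'

```text
time_s: 16.8
tcp_pos: [622.4, -135.2, 256.9]
tcp_rot: [-0.0, 0.919, -0.395, 0.002]
force: [-5.2, 0.7, 15.4]
finger_gap: -0.1
```

drive_tool --plan '[{"tx":0,"ty":0,"tz":-1,"wx":0,"wy":0,"wz":0},{"tx":0,"ty":0,"tz":-1.5,"wx":0,"wy":0,"wz":0},{"tx":0,"ty":0,"tz":-1.5,"wx":0,"wy":0,"wz":0}]'

```text
time_s: 17.1
tcp_pos: [622.6, -135.2, 256.9]
tcp_rot: [-0.0, 0.919, -0.395, 0.003]
force: [-6.8, 0.4, 20.6]
finger_gap: -0.1
```

drive_tool --plan '[{"tx":0,"ty":0,"tz":10,"wx":0,"wy":0,"wz":0},{"tx":0,"ty":0,"tz":40,"wx":0,"wy":0,"wz":0},{"tx":0,"ty":0,"tz":80,"wx":0,"wy":0,"wz":0},{"tx":0,"ty":30,"tz":100,"wx":0,"wy":0,"wz":0},{"tx":0,"ty":60,"tz":100,"wx":0,"wy":0,"wz":0}]'

```text
time_s: 17.6
tcp_pos: [623.0, -75.5, 356.0]
tcp_rot: [-0.001, 0.918, -0.396, 0.002]
force: [0.6, 0.6, -1.2]
finger_gap: 0.3
```

drive_tool --plan '[{"tx":5,"ty":40,"tz":0,"wx":0,"wy":0,"wz":0},{"tx":10,"ty":60,"tz":0,"wx":0,"wy":0,"wz":0},{"tx":10,"ty":60,"tz":0,"wx":0,"wy":0,"wz":0},{"tx":10,"ty":60,"tz":0,"wx":0,"wy":0,"wz":0},{"tx":10,"ty":60,"tz":0,"wx":0,"wy":0,"wz":0}]'

```text
time_s: 18.1
tcp_pos: [632.0, -16.8, 352.3]
tcp_rot: [0.001, 0.918, -0.396, -0.0]
force: [0.1, -0.1, 0.7]
finger_gap: -0.0
```

```bash
python3 v.py 15
python3 - <<'E'
from h import *
w=cv2.imread("pics/wrist_15.png");d=cv2.imread("pics/side_15.png")
cv2.imwrite("pics/z15.png",np.hstack([cv2.resize(w[50:210,320:480],(400,400),interpolation=2),cv2.resize(d[215:265,275:325],(400,400),interpolation=2)]))
E
```

```text
-0.026855079812660887 [ 0.1 -0.1  0.7] [0.02 0.01 0.01] [632.  -16.8 352.3] [ 0.15  0.41 -0.28  1.    0.11  1.74 -2.48] 18.1
```

View pics/z15.png

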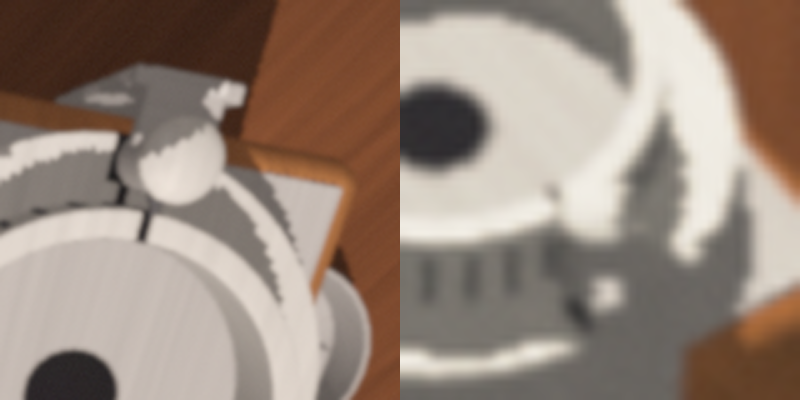

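View pics/scene_15.png

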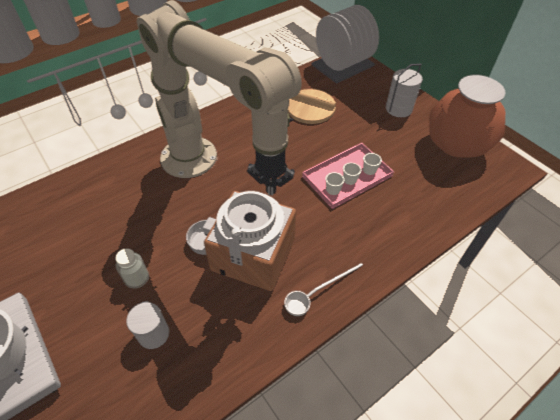

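```bash
python3 -c "
from bench import *
print(sign_off(),read_state()['time_s'])"
```

```text
the job is handed in; nothing more can be done
the job is handed in; nothing more can be done
```

The mill is set to fine grind and locked, and the job was handed in at about 18 s of the 64 s allowed. I turned the ring about 131° clockwise by its rim in one continuous grip, stopped at the pointer without overrunning it, and then pushed the lock plunger home.

**Alignment:** After I let go of the ring, the wrist camera put the line within about 0.6° of the pointer. The last pictures, taken after locking, show it unmoved. The networks' mark and pointer fixes scattered by several degrees, so I went by my own readings from the zoomed pictures.

**Lock:** The cap moved at about 3 N, travelled 9–11 mm and stopped dead. It held there at 20 N, which is well past the 3 mm block. I did not measure its final height separately in a picture; the last view only shows it lower.

**Hand and bystanders:** The hand is clear with no force on it, and the canister, jar, cups and ladle look unmoved in the last scene picture.

**Disagreement with the data given:** The fingertips sit about 31–35 mm behind the reported TCP, not at it. Because of that, my first pinch closed in the air above the rim without touching it. I went lower and gripped the wall properly, with a gap of 10 mm at first.

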